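Clamp a pyrography plaque in its jig

TASK

Using the fingertips only, push the wooden plaque along the channel of the jig until it is fully home against the end stop. Then push the toggle clamp's upright black handle over, past its dead point, until it snaps down flat into lock and the rubber pad holds the plaque down. Pick nothing up, and leave the other things on the jig and the table where they are.

Things in the scene. Friction and masses are not known exactly. Their poses are not given: they have to be found in the camera images.
- jig: Fixed plywood board, top at z = 18 mm, spanning jig x -180 to 170, y -155 to 90 mm. Origin: on the table plane, on the channel's centre line; x = the way the plaque slides home, z up. The channel lies between two rails (10 mm high, 16 wide, inner faces y = +-63, x -120 to 30 mm). A steel toggle clamp stands behind the end stop; its open arm rises to z = 125 mm over x = -10 to 50 mm.
- stop_face (a point): Centre of the end stop's face, at board height: jig x = 30, y = 0, z = 18 mm. The stop is a wooden bar 12 mm high across the channel.
- handle_pivot (a point): Centre of the clamp handle's pivot: jig x = 75, y = 0, z = 63 mm. The pivot's axis is along jig y.
- plaque: Loose wooden plaque with a burnt motif, flat in the channel: 90 mm (its x, the sliding direction) x 120 mm x 14 mm thick, about 100 g. Origin: centre of its underside. Starts 25 to 55 mm short of the stop; fully home its origin is at jig x = -15 mm. 3 mm play to each rail. Slides with about 1 N.
- clamp_handle (a joint): Handle angle (rad). 0 = open, almost upright (86 deg above level); grows as it swings towards jig +x and down; 1.5 = locked, flat, pointing to jig +x. A spring returns it to 0 from below the dead point (about 0.85) and snaps it to 1.5 beyond. It resists with 0.6 N m at first (6 to 7 N at the grip), falling to nothing at the dead point. Arm and pad move with it.
- handle_grip (a point): Point on the handle's centre line, in the middle of its black plastic grip, 90 mm from the handle's pivot. The grip is a round bar of 20 mm diameter, reaching from 45 to 120 mm from the pivot; the steel shank below it is 10 mm wide.
- clamp_pad: Sprung rubber pad, 18 mm diameter, at the end of the clamp's arm; origin: centre of its underside. Locked, it sits at jig x = 0, y = 0 and presses the plaque's top with about 3 N.
- gourd: Small dried gourd, 66 mm tall, 48 mm wide, standing loose on the jig's free margin (jig y about -118 mm). Origin: underside. Leave alone.
- sanding_block: Cork sanding block 65 x 36 x 27 mm, loose on the jig's free margin (jig y about -118 mm). Origin: underside. Leave alone.
- bowl: Dark wooden bowl, 130 mm wide, 50 mm tall, on the table. Leave alone.
- bottle: Clear water bottle, 60 mm wide, 170 mm tall, on the table. Leave alone.
- brush_cup: Wooden cup with brushes and tools, 76 mm wide, about 170 mm tall with its contents, on the table. Leave alone.
- round_blank: Round wooden disc, 116 mm wide, 12 mm thick, lying on the table. Leave alone.
Mind the look-alikes: they are no part of the job. What is shaped like the plaque but green or grey is not meant.

How it is judged:
On the way, in this order (a step that is already met when the one before it is completed fails the run):
1. the plaque is home against the end stop, the clamp still open (x of plaque in the frame of jig above -0.0185 m and angle between the x axis of plaque and the x axis of jig, either way round below 0.06 rad and value of joint clamp_handle below 0.8 rad), for 0.2 s.
2. the handle has snapped into lock with the plaque home (x of plaque in the frame of jig above -0.0185 m and angle between the x axis of plaque and the x axis of jig, either way round below 0.06 rad and value of joint clamp_handle above 1.44 rad), for 0.2 s.
At the end, for the whole second after the job is handed in: The plaque lies flat and at rest against the stop (within 3.5 mm, square within 0.06 rad), the handle is locked (joint above 1.44 of 1.5), and the pad presses the plaque with more than 1.5 N (all of step 2 and contact force between clamp_pad and plaque above 1.5 N and velocity of joint clamp_handle below 0.1 rad/s and linear speed of plaque below 0.01 m/s and angle between plaque's own z axis and vertical below 0.05 rad); the robot touches nothing.
It fails at once if the plaque was lifted or tipped out of the channel (z of plaque in the frame of jig above 0.03 m or angle between plaque's own z axis and vertical above 0.25 rad).
It fails at once if a bystander was moved by more than 25 mm or lifted (distance of any of gourd, sanding_block, bowl, bottle, brush_cup, round_blank from where it was at the start of the episode above 0.025 m).
It also fails if it takes over 45 s, if anything falls off the work surface, if the arm or the gripper's body presses on something with over 40 N, if the wrist force passes 120 N, or if a joint passes its speed limit or range.

ROBOT

A 6-joint arm with a two-finger parallel gripper is mounted at the origin on the work surface. World frame = base frame: x ahead of the robot, y to its left, z up, the work surface at z = 0. Lengths are in m, angles in rad, forces in N, time in s.
With the tool pointing down it reaches from about 0.35 to 0.775 m from the base axis. Payload 5.5 kg.
Tool frame: the origin (TCP) lies midway between the tips of the shut fingers; the grasp point (between the pads) lies 19 mm behind it; x points along the fingers, y is the direction in which the jaws open and shut, and the axes are right-handed (so a half turn about x gives the same grasp; the last joint's range is limited). The gripper opens to 85 mm and grips with 20 to 120 N. Pads are 22 mm wide; open, the fingers measure 114 mm over their backs; the gripper's body (76 mm by 85 mm) begins 54 mm behind the grasp point. The pads swing forward as they close: fully open they stand 13 mm farther back than shut.
Start: joints at [-0.14, 0.313, 0.046, 1.304, 0, 1.431], TCP at [0.575, -0, 0.231] pointing down, gripper open.
Joint ranges: [-2.76, 2.76], [-0.86, 1.69], [-1.03, 1.26], [-2.2, 2.34], [-1.47, 1.5], [-3.14, 3.14]. Speed limits (rad/s): [2.57, 2.57, 3.14, 3.14, 3.14, 3.14].

INTERFACE

Orientations are given as a rotation vector (axis times angle).
In Python, from station import r, vision, job gives the robot as it stands.
- The arm moves only by the tool servo_tool, never from a script. Its argument "increments" is a list of rows, each a list of 3 entries, a list of its own where there are three numbers: the opening, from 0 (shut) to 1 (fully open), then the shift along the tool's x, y, z in cm, then the turn about the tool's x in rad. A call has 1 to 5 rows; each row is the pose to reach, as a shift and turn from the pose measured when the call began, along the tool's axes at that moment; what a row does not reach only later rows make up. A row lasts 1/12 s, in which the tool goes at most 41.7 mm and 7.16 degrees, less where a joint would pass 70% of its speed; a pose out of reach is approached as far as the arm can. A call with a gripper value outside its range is refused whole. The fingers move at their own pace and stop on an object; "force" is the grip in N (left out, the last holds). Time passes only in rows, so rows that repeat a pose let the fingers close. It gives the time, the measured TCP pose, the force and the opening at its end, in the units of the state.
- r.get_obs(): the state, without advancing time (a new reading comes with each control period).
- vision.camera(name): name is "scene" or "side" or "wrist"; returns a dict with "img" (400x640x3 uint8, red, green, blue), "vertical_fov" (degrees; the focal length in pixels is half the picture's height over the tangent of half this angle, whatever the lens; pixels are square), "cx", "cy" (the principal point, pixels), "world_to_cam" (4x4, takes a point from world to camera coordinates). Camera axes: x right, y down, z forward; pixel columns grow to the right and rows downward; lengths in m; the calibration is good to about 2 mm. A picture is of the moment at which its call begins. There is no depth.
- job.hand_in(): hands the job in, once; it reports no verdict.
Trained networks look in the newest picture that a camera, given by its name, has taken for a name from the list of things; names that differ only in an ending like _2 or _b are one class to them, and where a whole thing is asked for, a point or a joint stands for the part that bears it (a point fixed in the world has none). Each returns a list of dicts, best first, with "score" (0 to 1); they miss things now and then, are a little off and sometimes report something else, mostly with a low value. They report only what shows in the picture. A call takes as long as a camera call. They do not tell look-alikes from the thing itself.
- vision.spot_in(query, camera): "location" ([x, y, z] in m, in the coordinates of the camera as it stood for that picture, good to about 4 mm: the middle of the surface that is visible of it).
- vision.regions_of(query, camera): "mask" (400x640 bool, what is visible of it).
The state is a dict: "time": time; "joint_pos": joint angles; "qd": joint speeds; "effort": joint torques, N m; "ee_pos": TCP position; "tcp_rot": TCP orientation; "ft_force": force on the tool from outside, world axes, zero at the start; "wrist_torque": the same for the moment, N m; "opening": finger opening in m.
Only numpy, scipy, OpenCV 4.12 (cv2) and the standard library are available. Lean on these libraries where they do the work, as an engineer would, in place of code of your own. Each camera call takes 0.05 s, during which the arm holds its last target. There are 200 camera calls.

## Working session

There is one attempt and no reset: what is moved stays moved. The work goes in short steps, Python scripts to look and compute and a tool call to move; the robot and the scene stay as the last step left them, time stands still between calls to the robot, and variables do not carry over. Pictures are saved under pics/ and viewed, about 8 in all and at most 12, crops included, and the job is handed in when it is done.

Besides the shell and the picture viewer there is one more tool, called after "Request:" as a command line: name --argument value ..., lists and objects as JSON in quotes. servo_tool: Moves the arm, as the interface text tells. Its arguments: {"type":"object","properties":{"increments":{"type":"array","items":{"type":"array"}},"force":{"type":"number"}},"required":["increments"]}

```bash
mkdir -p pics; ls; cat > h.py <<'E'
import numpy as np, cv2
from station import r, vision, job
def cam(n):
    c=vision.camera(n); c['f']=200/np.tan(np.radians(c['vertical_fov']/2)); c['T']=np.array(c['world_to_cam']); return c
def save(c,fn): cv2.imwrite('pics/'+fn,c['img'][:,:,::-1])
def toworld(c,p): return (np.linalg.inv(c['T'])@np.r_[p,1])[:3]
def proj(c,p):
    q=c['T']@np.r_[p,1]; return np.array([c['cx']+c['f']*q[0]/q[2],c['cy']+c['f']*q[1]/q[2]])
def ray(c,uv,z):
    Ti=np.linalg.inv(c['T']); d=Ti[:3,:3]@np.array([(uv[0]-c['cx'])/c['f'],(uv[1]-c['cy'])/c['f'],1]); o=Ti[:3,3]
    return o+d*(z-o[2])/d[2]
E
python3 - <<'E'
from h import *
np.set_printoptions(precision=4,suppress=True)
ims=[]
for n in ['scene','side','wrist']:
    c=cam(n); save(c,n+'0.png'); print(n,c['f'],c['cx'],c['cy'],'pos',np.linalg.inv(c['T'])[:3,3])
    for q in ['plaque','clamp_handle','clamp_pad','jig','stop_face','handle_pivot','handle_grip','gourd','sanding_block','bowl','bottle','brush_cup','round_blank']:
        for f in vision.spot_in(q,n)[:2]:
            w=toworld(c,f['location']); print(q,round(f['score'],2),w,proj(c,w).round())
print(r.get_obs())
E
```

```text
pics
scene 365.08836134458573 321.02710803283253 195.616894415953 pos [1.3284 0.0592 0.6555]
plaque 0.81 [ 0.5244 -0.0111  0.0332] [315. 232.]
plaque 0.79 [0.6871 0.4174 0.0173] [490. 286.]
clamp_handle 0.73 [0.5533 0.1224 0.1432] [366. 206.]
clamp_handle 0.2 [0.3778 0.3954 0.0277] [451. 209.]
clamp_pad 0.58 [0.5326 0.0456 0.1033] [335. 213.]
jig 0.92 [0.5917 0.0758 0.0224] [346. 252.]
jig 0.54 [ 0.522  -0.4126  0.0683] [171. 216.]
stop_face 0.6 [0.5886 0.0718 0.019 ] [344. 252.]
handle_pivot 0.66 [0.5849 0.0771 0.0207] [346. 251.]
handle_grip 0.66 [0.5533 0.1196 0.1392] [365. 207.]
handle_grip 0.45 [0.5313 0.0469 0.1051] [336. 212.]
gourd 0.56 [0.657  0.0323 0.0493] [328. 260.]
sanding_block 0.55 [ 0.6205 -0.0906  0.0472] [281. 249.]
bowl 0.69 [0.379  0.3934 0.0291] [450. 209.]
bottle 0.86 [0.5512 0.3946 0.0868] [471. 228.]
brush_cup 0.77 [ 0.5199 -0.4148  0.0699] [171. 215.]
round_blank 0.69 [ 0.3895 -0.3924  0.0166] [198. 205.]
side 516.5114234872243 329.83325637140723 207.07848305091392 pos [0.001  1.1509 0.8437]
plaque 0.77 [ 0.6579 -0.2607  0.0095] [310. 185.]
plaque 0.76 [ 0.2
[... 1292 characters left out ...]
0.15 [0.5767 0.0766 0.0174] [318. 108.]
gourd 0.91 [0.6457 0.0323 0.0524] [385. 152.]
sanding_block 0.61 [ 0.6156 -0.0883  0.047 ] [352. 256.]
bowl 0.75 [0.5467 0.1187 0.1826] [264.  22.]
brush_cup 0.42 [0.5482 0.1171 0.1806] [267.  26.]
{'time': 2.1, 'joint_pos': array([-0.1396,  0.3132,  0.0461,  1.3036, -0.    ,  1.4312]), 'qd': array([ 0.0008,  0.0011,  0.001 ,  0.0009, -0.0003,  0.0001]), 'effort': array([  0.002 , -48.0449,  29.8807,   0.0003,  -0.0001,  -0.    ]), 'ee_pos': array([ 0.575 , -0.    ,  0.2313]), 'tcp_rot': array([ 1.2092,  1.2091, -1.2091]), 'ft_force': array([-0.4699, -0.8632, -0.426 ]), 'wrist_torque': array([-0.0133,  0.0277,  0.0264]), 'opening': 0.08553555479975884}
```

View images.

View pics/wrist0.png

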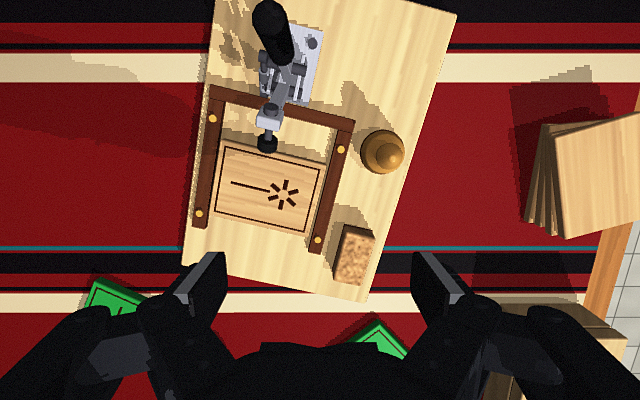

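View pics/side0.png

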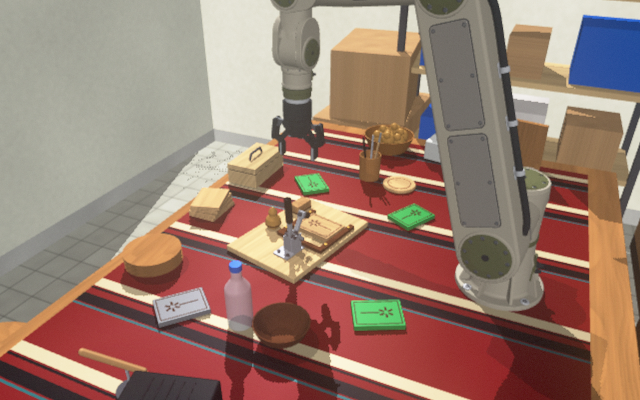

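View pics/scene0.png

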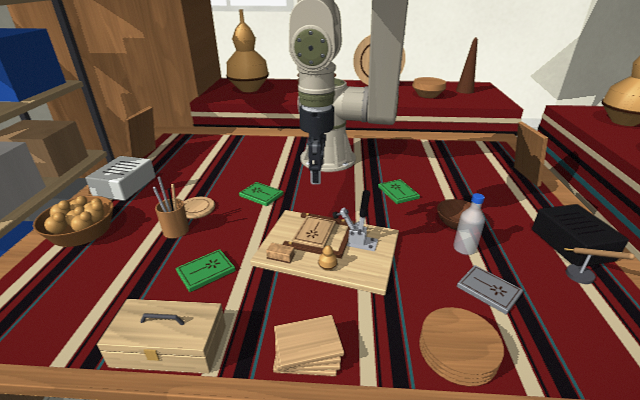

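Pictures 1–3: the wrist view shows the jig (right corners at (457,14), (366,302), lower left (181,261)), the plaque with corners (222,141), (326,165), (307,236), (214,210), and the clamp open with its handle at (270,30). The side and scene views confirm this is the wooden plaque; the green and grey ones lie elsewhere. Gourd and block are on the right-hand margin.

```bash
python3 - <<'E'
from h import *
from scipy.optimize import least_squares
np.set_printoptions(precision=4,suppress=True)
w=cam('wrist'); s=cam('scene'); si=cam('side')
obs=[(w,(-.18,-.155,.018),(366,302)),(w,(.17,-.155,.018),(457,14)),(w,(-.18,.09,.018),(181,261)),
(s,(-.18,.09,.018),(288,209)),(s,(.17,.09,.018),(398,230)),(s,(.17,-.155,.018),(388,293)),(s,(-.18,-.155,.018),(252,261))]
def J(p,q): c,n=np.cos(p[2]),np.sin(p[2]); return np.array([p[0]+c*q[0]-n*q[1],p[1]+n*q[0]+c*q[1],q[2]])
fn=lambda p:np.concatenate([proj(c,J(p,q))-u for c,q,u in obs])
f=least_squares(fn,[.53,.05,1.4],loss='soft_l1'); p=f.x; print(p,fn(p).reshape(-1,2))
for n in [(30,63,28),(30,-63,28),(-120,63,28),(-120,-63,28)]: print('rail',n,proj(w,J(p,np.array(n)/1000)))
c,n=np.cos(p[2]),np.sin(p[2]); R=np.array([[c,n],[-n,c]])
for u in [(222,141),(326,165),(307,236),(214,210)]: print('plaque jig mm',R@(ray(w,u,.032)[:2]-p[:2])*1000)
for k in [w,s,si]:
    a=86*np.pi/180
    print('grip',[proj(k,J(p,np.array([.075+d*np.cos(a),0,.063+d*np.sin(a)]))) for d in (.045,.09,.12)])
for q in [(-.1,0,.04),(-.06,0,.02),(.06,0,.16)]: print('w',q,J(p,q))
print(r.get_obs()['time'])
np.save('p.npy',p)
E
```

```text
[0.5301 0.0434 1.3349] [[-0.5298  0.047 ]
 [ 2.8513 -4.7082]
 [-1.9089  1.6504]
 [-2.1168  0.8663]
 [ 1.7932  0.1362]
 [-1.0128 -1.2091]
 [-1.9148  0.4052]]
rail (30, 63, 28) [223.1028  97.2397]
rail (30, -63, 28) [338.2598 125.8316]
rail (-120, 63, 28) [203.9583 226.7228]
rail (-120, -63, 28) [307.315  249.4658]
plaque jig mm [-14.9379  56.1491]
plaque jig mm [-14.0112 -60.0688]
plaque jig mm [-101.3737  -58.4737]
plaque jig mm [-95.0042  53.3123]
grip [array([282.1462,  48.4905]), array([275.2993,  28.8462]), array([268.7479,  10.0495])]
grip [array([363.7619, 216.3563]), array([366.0671, 202.0355]), array([367.6733, 192.0565])]
grip [array([287.25  , 221.7583]), array([286.0624, 207.7315]), array([285.246 , 198.0876])]
w (-0.1, 0, 0.04) [ 0.5067 -0.0539  0.04  ]
w (-0.06, 0, 0.02) [ 0.5161 -0.015   0.02  ]
w (0.06, 0, 0.16) [0.5441 0.1017 0.16  ]
2.25
```

Request:
servo_tool --increments '[[0.5,[2.6,-1.5,1.7],0.1],[0.5,[5.2,-3.0,3.3],0.2],[0.5,[8.0,-4.5,5.0],0.2355],[0.5,[10.6,-6.0,6.7],0.2355],[0.5,[13.1,-7.5,8.3],0.2355]]'

```text
time: 2.67
ee_pos: [0.4991, -0.0836, 0.0992]
tcp_rot: [1.38, 1.088, -1.38]
ft_force: [-0.3, -0.4, -0.5]
opening: 0.0428
```

```bash
cat >> h.py <<'E'
from scipy.spatial.transform import Rotation as Ro
def state():
    p=np.load('p.npy'); o=r.get_obs(); R=Ro.from_rotvec(o['tcp_rot']).as_matrix(); c,n=np.cos(p[2]),np.sin(p[2])
    M=np.array([[c,n,0],[-n,c,0],[0,0,1]]); d=o['ee_pos']-np.r_[p[:2],0]
    print('t',o['time'],'jig mm',(M@d*1000).round(1),'tool axes in jig (cols)\n',(M@R).round(3),'F jig',(M@o['ft_force']).round(1),'open',round(o['opening'],4))
E
python3 - <<'E'
from h import *
c=cam('wrist'); save(c,'w1.png'); state()
E
```

```text
t 2.7167 jig mm [-132.9    6.5   93.9] tool axes in jig (cols)
 [[-0.001 -0.002 -1.   ]
 [ 0.011 -1.     0.002]
 [-1.    -0.011  0.001]] F jig [-2.4  3.  -3.1] open 0.0427
```

View pics/w1.png

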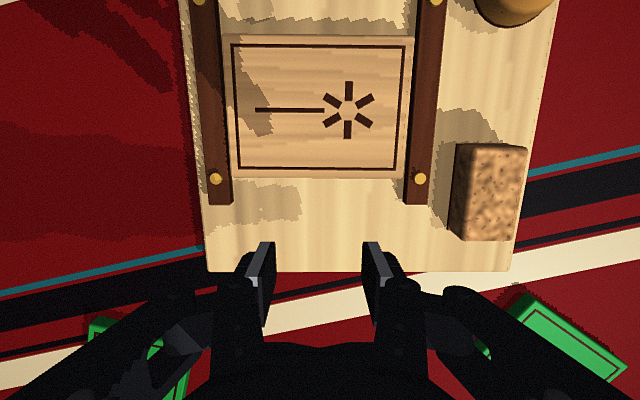

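Picture 4: the fingers straddle the channel's centre behind the plaque, square to the jig, with nothing in the way; the plaque's rear edge is at row ~172. Next: lower.

Request:
servo_tool --increments '[[0.5,[2.5,0.3,0],0],[0.5,[5.0,0.6,0],0],[0.5,[6.8,0.6,0],0],[0.5,[7.1,0.6,0],0],[0.5,[7.1,0.6,0],0]]'

```text
time: 3.13
ee_pos: [0.4967, -0.0852, 0.0219]
tcp_rot: [1.376, 1.098, -1.392]
ft_force: [-0.3, 0.2, -0.2]
opening: 0.0424
```

```bash
python3 - <<'E'
from h import *
state()
E
```

```text
t 3.1333 jig mm [-132.8    2.4   21.9] tool axes in jig (cols)
 [[-0.001 -0.002 -1.   ]
 [ 0.014 -1.     0.002]
 [-1.    -0.014  0.001]] F jig [ 0.1  0.3 -0.2] open 0.0424
```

Request:
servo_tool --increments '[[0.5,[0,0.1,-1.0],0],[0.5,[0,0.1,-2.0],0],[0.5,[0,0.1,-3.0],0],[0.5,[0,0.1,-4.0],0],[0.5,[0,0.1,-4.8],0]]'

```text
time: 3.55
ee_pos: [0.51, -0.0375, 0.0228]
tcp_rot: [1.376, 1.097, -1.39]
ft_force: [-0.8, -1.3, 1.3]
opening: 0.0425
```

```bash
python3 - <<'E'
from h import *
c=cam('wrist'); save(c,'w2.png'); state()
E
```

```text
t 3.6 jig mm [-82.2   0.9  22.6] tool axes in jig (cols)
 [[ 0.     0.001 -1.   ]
 [ 0.012 -1.    -0.001]
 [-1.    -0.012 -0.   ]] F jig [ 1.1  0.4 -0.1] open 0.0425
```

View pics/w2.png

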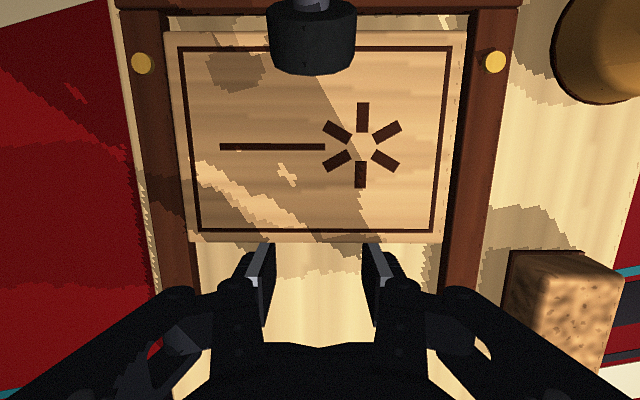

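Picture 5: the plaque is square, pushed by both fingertips (rear edge row 242). Its front edge, row ~32, is roughly 10 mm short of the stop, row ~12.

Request:
servo_tool --increments '[[0.5,[0,0,-0.4],0],[0.5,[0,0,-0.7],0],[0.5,[0,0,-0.9],0],[0.5,[0,0,-1.05],0],[0.5,[0,0,-1.2],0]]'

```text
time: 4.02
ee_pos: [0.5117, -0.029, 0.0229]
tcp_rot: [1.368, 1.09, -1.397]
ft_force: [-5.8, -20.4, 4.7]
opening: 0.0428
```

```bash
python3 - <<'E'
from h import *
state()
E
```

```text
t 4.0167 jig mm [-74.7   1.   22.9] tool axes in jig (cols)
 [[-0.011 -0.002 -1.   ]
 [ 0.013 -1.     0.002]
 [-1.    -0.013  0.011]] F jig [-21.2   0.9   4.7] open 0.0428
```

Request:
servo_tool --increments '[[0.5,[0,0,0],0],[0.5,[0,0,1.0],0],[0.5,[0,0,2.5],0],[0.5,[-2,0,4.0],0],[0.5,[-5,0,4.0],0]]'

```text
time: 4.43
ee_pos: [0.4999, -0.0688, 0.0711]
tcp_rot: [1.368, 1.095, -1.403]
ft_force: [0.4, -0.1, -0.6]
opening: 0.0426
```

Request:
servo_tool --increments '[[0.3,[-3.5,0,0],0],[0.0,[-7,0,0],0],[0.0,[-10.5,0,0],0],[0.0,[-11,0,0],0],[0.0,[-11,0,0],0]]'

```text
time: 4.85
ee_pos: [0.5042, -0.0688, 0.1839]
tcp_rot: [1.37, 1.09, -1.399]
ft_force: [-0.5, -0.1, -0.1]
opening: -0.0001
```

```bash
python3 - <<'E'
from h import *
c=cam('wrist'); save(c,'w3.png'); state()
p=np.load('p.npy');cc,n=np.cos(p[2]),np.sin(p[2])
for q in [(-60,60,32),(-60,-60,32),(30,60,32),(30,-60,32),(81,0,153)]:
    print(q,proj(c,np.array([p[0]+(cc*q[0]-n*q[1])/1e3,p[1]+(n*q[0]+cc*q[1])/1e3,q[2]/1e3])).round(1))
E
```

```text
t 4.9 jig mm [-115.1    0.3  181.8] tool axes in jig (cols)
 [[-0.01  -0.004 -1.   ]
 [ 0.017 -1.     0.004]
 [-1.    -0.017  0.01 ]] F jig [ 0.3 -0.8 -0.2] open -0.0001
(-60, 60, 32) [252.8 129.7]
(-60, -60, 32) [382.4 129.2]
(30, 60, 32) [245.9  20.6]
(30, -60, 32) [388.2  19.4]
(81, 0, 153) [ 311.5 -197.8]
```

View pics/w3.png

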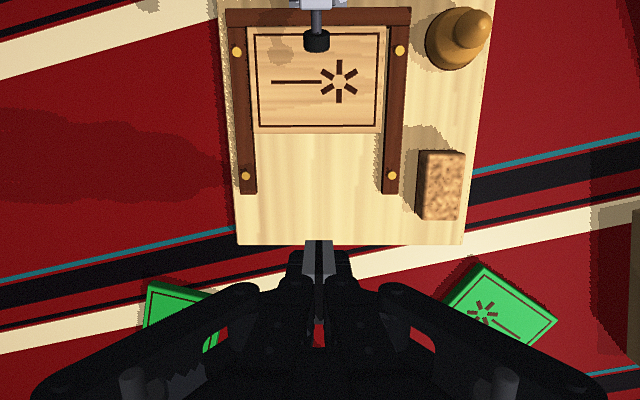

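Picture 6: the plaque sits against the stop, square (rear edge row 132; the front edge meets the stop bar at row ~25). Gourd and block are undisturbed. Fingers are shut; next, over the clamp to the handle.

Request:
servo_tool --increments '[[0,[0,0,-4],0],[0,[0,0,-8],0],[0,[0,0,-12],0],[0,[0.5,0,-14.5],0],[0,[2.5,0,-15.5],0]]'

```text
time: 5.32
ee_pos: [0.5405, 0.0853, 0.1552]
tcp_rot: [1.369, 1.095, -1.396]
ft_force: [0.6, -0.3, 0.6]
opening: -0.0003
```

```bash
python3 - <<'E'
from h import *
c=cam('side'); im=c['img'][140:280,210:390]; cv2.imwrite('pics/s1.png',cv2.resize(im,None,fx=4,fy=4)[:,:,::-1]); state()
for s in vision.spot_in('handle_grip','side')[:1]: print(s['score'],toworld(c,s['location']))
E
```

```text
t 5.3667 jig mm [ 42.7   2.7 149.6] tool axes in jig (cols)
 [[-0.01  -0.    -1.   ]
 [ 0.023 -1.    -0.   ]
 [-1.    -0.023  0.01 ]] F jig [ 0.8  1.4 -2.4] open -0.0001
0.51 [0.54579424 0.12275996 0.1313834 ]
```

View pics/s1.png

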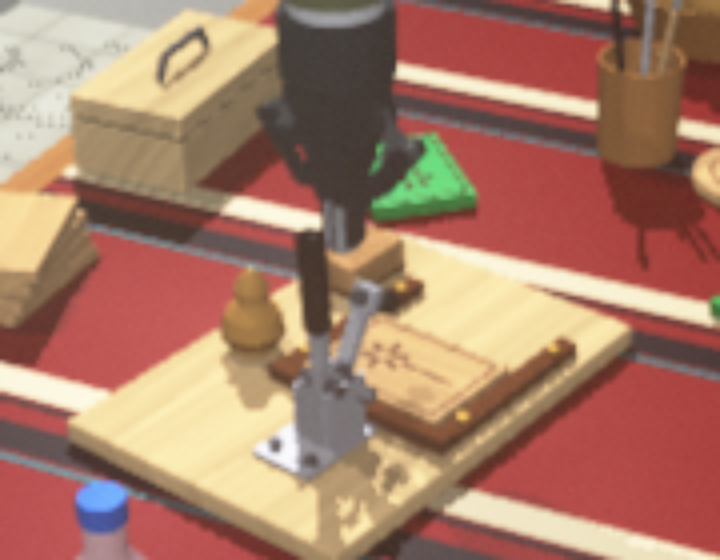

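Picture 7: the shut fingers stand on the plaque side of the upright handle, level with the grip, clear of the clamp arm. Now push over.

Request:
servo_tool --increments '[[0,[0,0.2,-1.2],0],[0,[0,0.2,-2.4],0],[0,[0.1,0.2,-3.6],0],[0,[0.3,0.2,-4.8],0],[0,[0.5,0.2,-5.8],0]]'

```text
time: 5.83
ee_pos: [0.5506, 0.1386, 0.1438]
tcp_rot: [1.36, 1.099, -1.411]
ft_force: [-2.3, -5.5, -1.4]
opening: -0.0001
```

```bash
python3 - <<'E'
from h import *
state()
E
```

```text
t 5.8333 jig mm [ 97.4   2.3 143.8] tool axes in jig (cols)
 [[-0.015 -0.003 -1.   ]
 [ 0.027 -1.     0.002]
 [-1.    -0.027  0.015]] F jig [-5.9  1.  -1.4] open -0.0001
```

Request:
servo_tool --increments '[[0,[0.4,0.1,-1.0],0],[0,[1.1,0.1,-2.0],0],[0,[2.0,0.1,-3.0],0],[0,[3.1,0.1,-4.0],0],[0,[4.3,0.1,-4.8],0]]'

```text
time: 6.25
ee_pos: [0.5625, 0.1861, 0.0992]
tcp_rot: [1.361, 1.1, -1.409]
ft_force: [0.3, -0.4, 0.3]
opening: -0.0003
```

```bash
python3 - <<'E'
from h import *
state()
c=cam('side'); im=c['img'][140:280,210:390]; cv2.imwrite('pics/s2.png',cv2.resize(im,None,fx=4,fy=4)[:,:,::-1])
E
```

```text
t 6.25 jig mm [146.4   1.9  99.2] tool axes in jig (cols)
 [[-0.014 -0.002 -1.   ]
 [ 0.026 -1.     0.002]
 [-1.    -0.026  0.014]] F jig [-0.3 -0.4  0.3] open -0.0003
```

View pics/s2.png

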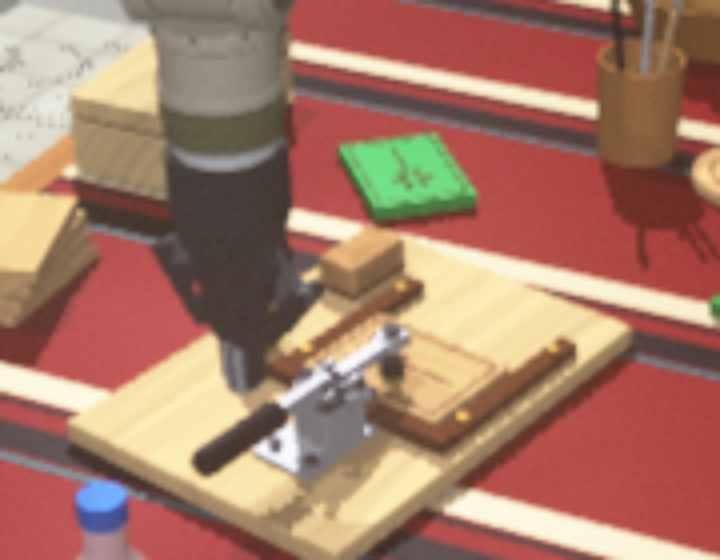

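Picture 8: the handle has snapped down to jig +x, arm and pad are down over the plaque, and the tip hovers above with no force. Retract and check.

Request:
servo_tool --increments '[[0,[-3,0,0.5],0],[0,[-6.5,0,3],0],[0,[-10,0,6.5],0],[0,[-13,0,10],0],[0,[-14,0,14],0]]'

```text
time: 6.72
ee_pos: [0.5364, 0.0629, 0.2368]
tcp_rot: [1.359, 1.101, -1.405]
ft_force: [1.3, -1.2, 0.6]
opening: 0.0001
```

Request:
servo_tool --increments '[[0,[0,0,4],0],[0,[0,0,8],0],[0,[0,0,8],0],[0,[0,0,8],0],[0,[0,0,8],0]]'

```text
time: 7.13
ee_pos: [0.5179, -0.0149, 0.2376]
tcp_rot: [1.36, 1.102, -1.406]
ft_force: [-0.3, 0.8, -0.1]
opening: 0.0002
```

```bash
python3 - <<'E'
from h import *
c=cam('wrist'); a=c['img']
for q in ['handle_grip','clamp_pad','plaque','gourd','sanding_block']:
    for s in vision.spot_in(q,'wrist')[:1]: print(q,round(s['score'],2),toworld(c,s['location']).round(4))
s=cam('side'); b=cv2.resize(s['img'][180:280,220:380],(640,400),interpolation=cv2.INTER_CUBIC)
cv2.imwrite('pics/f.png',cv2.resize(np.vstack([a,b]),(480,600))[:,:,::-1]); state()
p=np.load('p.npy');cc,n=np.cos(p[2]),np.sin(p[2])
for q in [(165,0,63),(-60,60,32),(-60,-60,32)]:
    v=np.array([p[0]+(cc*q[0]-n*q[1])/1e3,p[1]+(n*q[0]+cc*q[1])/1e3,q[2]/1e3]); print(q,v.round(4),proj(c,v).round(),proj(s,v).round())
E
```

```text
handle_grip 0.92 [0.552  0.1226 0.0665]
plaque 0.93 [ 0.6751 -0.2472  0.0108]
gourd 0.7 [0.6436 0.0284 0.0526]
sanding_block 0.65 [ 0.6155 -0.0892  0.0463]
t 7.4833 jig mm [-58.6  -1.6 237.7] tool axes in jig (cols)
 [[-0.013  0.003 -1.   ]
 [ 0.026 -1.    -0.004]
 [-1.    -0.026  0.013]] F jig [ 0.5  0.1 -0.3] open 0.0002
(165, 0, 63) [0.5687 0.2038 0.063 ] [320. -80.] [266. 250.]
(-60, 60, 32) [ 0.4577 -0.001   0.032 ] [268. 176.] [335. 231.]
(-60, -60, 32) [ 0.5744 -0.029   0.032 ] [373. 177.] [303. 217.]
```

View pics/f.png

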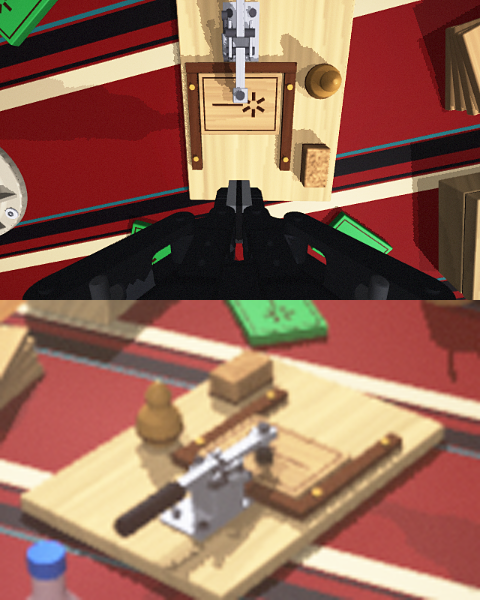

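Picture 9: the plaque is square against the stop, the handle lies flat (grip at about (270,249) in the side view, (266,250) predicted for locked), the pad is on the plaque, and the bystanders are in place.

```bash
python3 -c "
from h import *
print(job.hand_in())"
```

```text
the job is handed in; nothing more can be done
None
```

I pushed the plaque home with two spread fingertips. I then shut the fingers, pushed the handle past its dead point until it snapped down, retracted clear and handed in at about 7.5 s of robot time.

**What the last checks showed:**
- **Plaque:** it stalled against the stop at about 21 N. It looks square, with its front edge on the stop bar. Its rear edge appeared about 2 mm off my prediction, within calibration error.
- **Handle:** it lies flat, about 4 px from where the locked grip should appear in the side view.
- **Bystanders:** the gourd and sanding block are within about 4 mm of where they were first measured. I did not re-measure the bowl, bottle, brush cup or round blank; the arm never came near them.
- **Robot:** the wrist force is about zero and the gripper is clear of everything.

**What failed or disagreed:**
- The pad's force on the plaque could not be measured. I only saw the arm and pad down on it.
- In the last wrist picture the network's best "plaque" was one of the green look-alikes, and it did not find the pad. I judged both from the pictures instead.

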